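# Make up two seasoning kits

### The job

Make up the two cooking kits. Swing the garlic keeper's wire lid right back past vertical so that it stays open, then put the garlic in the oblong well and the dark-capped spice jar upright in the round recess of the blue tray; in the orange tray the lemon goes in the oblong well and the golden-capped jar upright in the round recess. Do not tip a jar over on the way, and leave the salt shaker where it stands.

Things in the scene. Friction and masses are not known exactly. Their poses are not given: they have to be found in the camera images.
- blue_tray: fixed blue kit tray, 178 (x) x 96 (y) x 20 high; origin: centre of underside, x lengthwise, away from the robot. Recesses 16 deep, floors 4 above the underside: near end, a round recess, diameter 60, centred at x = -53, y = 0; far end, an oblong well, 96 (x) by 84 (y), centred at x = +35, y = 0 (lemon lengthwise). Keep the hand clear of the microwave handle behind (world x 0.575, y 0.35)
- orange_tray: fixed orange kit tray, 178 (x) x 96 (y) x 20 high; origin: centre of underside, x lengthwise, away from the robot. Recesses 16 deep, floors 4 above the underside: near end, a round recess, diameter 60, centred at x = -53, y = 0; far end, an oblong well, 96 (x) by 84 (y), centred at x = +35, y = 0 (lemon lengthwise). Keep the hand clear of the microwave handle behind (world x 0.575, y 0.35)
- keeper: garlic keeper, fixed: open green base 90 (x) x 84 (y) x 20 high, 4 thick, under a domed wire lid; origin: centre of its underside, x toward the hinge, away from the robot, z up. Hinge axis along y at x = +49, z = 21. Lid shut: flat top at z = 69; a round grey handle bar, 10 thick, 68 long, lies along y, its axis at x = -29, z = 101, on a post at each end (27 free beneath the bar)
- keeper_lid (a joint): the wire lid's angle in rad: 0 shut, grows as its front edge swings up and back toward the keeper's +x; 1.57 is vertical, stop at 2.2. No latch, light hinge, lid 0.1 kg: let go below about 0.8 it falls shut, past about 1.2 it falls back against the stop and stays open
- garlic: whole garlic bulb, 60 in diameter, 59 high with its stem up (widest about 22 above its underside), standing on the floor of the keeper about its centre, seen through the wire lid; origin at the centre of its underside, z up
- lemon: yellow lemon lying on the worktop, 78 long (x) x 55 wide (y) x 56 high; origin at the centre of its underside, x along its length, z up
- dark_jar: glass spice jar with a dark brown, nearly black screw cap, upright, diameter 44, 96 high, 0.11 kg; origin at the centre of its underside, z up
- gold_jar: glass spice jar with a golden yellow screw cap, upright, diameter 45, 100 high, 0.11 kg; origin at the centre of its underside, z up
- salt_shaker: salt shaker of clear glass with a pale grey domed cap, upright, diameter 44, 90 high; not wanted in either kit, stays where it stands; origin at the centre of its underside

How it is judged:
By the outcome, as a careful person would: the job done as asked, in the order asked, and still so for the second after the job is handed in, with the robot touching nothing.
It also fails if it takes over 133 s, if anything falls off the work surface, if the arm or the gripper's body presses on something with over 40 N, if the wrist force passes 120 N, or if a joint passes its speed limit or range.

### The arm

A 6-joint arm with a two-finger parallel gripper is mounted at the origin on a cart in front of the work surface, level with it; the furniture and walls round the work are solid. World frame = base frame: x ahead of the robot, y to its left, z up, the work surface at z = 0. Lengths are in mm, angles in rad, forces in N, time in s.
With the tool pointing down it reaches from about 350 to 875 mm from the base axis. Payload 4.2 kg.
Tool frame: the origin (TCP) lies between the finger pads; the fingertips stand 25 mm ahead of it and the grasp point (between the pads) lies 6 mm ahead of it; z points along the fingers, y is the line along which they close (so a half turn about z gives the same grasp; the last joint's range is limited). The gripper opens to 85 mm and grips with 20 to 120 N. Pads are 22 mm wide; open, the fingers measure 114 mm over their backs; the gripper's body (76 mm by 85 mm) begins 54 mm behind the grasp point. The pads swing forward as they close: fully open they stand 13 mm farther back than shut.
Start: joints at [0.259, 0.385, 0.008, 0, -1.194, -0.259], TCP at [624.979, 0.025, 256.312] pointing down, gripper open.
Joint ranges: [-3.14, 3.14], [-1.21, 2.06], [-1.07, 1.41], [-3.16, 2.05], [-2.99, -0.16], [-3.1, 3.1]. Speed limits (rad/s): [2.79, 2.79, 3.14, 3.14, 3.14, 3.14].

### API

Orientations are given as a unit quaternion [x, y, z, w].
In Python, from bench import arm gives the robot as it stands.
- The arm moves only by the shell command python3 -m pendant 'ROWS'. ROWS is JSON, a list of rows, each a list of 7 numbers: the shift along the tool's x, y, z in m, then the turn, a rotation vector about the tool's x, y, z in degrees, then the finger opening in m, from 0 to 0.0854. In form: [[x, y, z, wx, wy, wz, fingers], ...]. A call has 1 to 12 rows; each row shifts and turns the commanded pose from where the row before left it, along the tool's axes as they then stand; what a row does not reach is not made up. A row lasts 1/10 s, in which the tool goes at most 50 mm and 8.59 degrees, less where a joint would pass 70% of its speed; a pose out of reach is approached as far as the arm can. A call is refused whole if a number of a shift passes 0.05 or a number of a turn 8.59, either way. A call with a gripper value outside its range is refused whole. The fingers move at their own pace and stop on an object; the grip force is fixed at half the most. Time passes only in rows, so rows that do not move let the fingers close. It gives the time, the measured TCP pose, the force, the opening and the grip force at its end, in the units of the state.
- arm.read_state(): the state, without advancing time (a new reading comes with each control period).
- arm.get_image(name): name is "scene" or "side" or "wrist"; returns a dict with "image" (420x560x3 uint8, red, green, blue), "fx", "fy", "cx", "cy" (pixels), "xyz" and "rotation" of the camera in the world. Camera axes: x right, y down, z forward; pixel columns grow to the right and rows downward; lengths in mm; the calibration is good to about 2 mm. A picture is of the moment at which its call begins. There is no depth.
- arm.job_done(): hands the job in; it is judged then, once.
The state is a dict: "clock": time; "joints": joint angles; "joint_vel": joint speeds; "joint_efforts": joint torques, N m; "position": TCP position; "ee_rot": TCP orientation; "contact_force": force on the tool from outside, world axes, zero at the start; "wrist_torque": the same for the moment, N m; "gripper_width": finger opening in mm; "grasp_force": force on a finger pad.
Only numpy, scipy, OpenCV 4.12 (cv2) and the standard library are available. Lean on these libraries where they do the work, as an engineer would, in place of code of your own. Each camera call takes 0.05 s, during which the arm holds its last target. There are 200 camera calls.

## Working session

There is one attempt and no reset: what is moved stays moved. The work goes in short steps, Python scripts to look and compute and a shell command to move; the robot and the scene stay as the last step left them, time stands still between calls to the robot, and variables do not carry over. Pictures are saved under pics/ and viewed, at most 14 in all, crops included, and the job is handed in when it is done.

```bash
mkdir -p pics; cat > h.py <<'E'
import numpy as np, cv2
from bench import arm
from scipy.spatial.transform import Rotation as R
def snap(n,f):
    d=arm.get_image(n); cv2.imwrite('pics/'+f,d['image'][:,:,::-1]); np.save('pics/'+f+'.npy',d,allow_pickle=True); return d
def rot(d):
    r=np.array(d['rotation']); return r if r.shape==(3,3) else R.from_quat(r).as_matrix()
def ray(d,u,v,z):
    w=rot(d)@np.array([(u-d['cx'])/d['fx'],(v-d['cy'])/d['fy'],1]); p=np.array(d['xyz'],float); return p+w*(z-p[2])/w[2]
def proj(d,p):
    c=rot(d).T@(np.array(p,float)-np.array(d['xyz'])); return d['fx']*c[0]/c[2]+d['cx'],d['fy']*c[1]/c[2]+d['cy']
E
python3 - <<'E'
from h import *
for n in ['scene','side','wrist']:
    d=snap(n,n+'0.png'); print(n,d['fx'],d['xyz'],np.round(d['rotation'],3).tolist())
print(arm.read_state())
E
ls
```

```text
scene 495.6849729975627 [ 239.69387982 -337.13406975  748.45415583] [0.89, -0.297, 0.1, -0.332]
side 423.0832595444919 [390.00215362 851.18638849 523.58435351] [-0.105, 0.872, -0.476, 0.049]
wrist 299.3271682591696 [625.29262661 -67.88334177 372.8395922 ] [0.0, 0.991, 0.135, -0.001]
{'clock': 0.15, 'joints': array([ 2.58608272e-01,  3.85370642e-01,  6.93584132e-03, -3.51125021e-04,
       -1.19399096e+00, -2.58599356e-01]), 'joint_vel': array([ 0.00029706, -0.00130243,  0.00300577,  0.00184843, -0.00114476,
       -0.00048325]), 'joint_efforts': array([-6.03353892e-04, -3.92678475e+01,  1.88581592e+01,  4.18858320e+00,
       -3.39302780e-03,  5.70479813e-06]), 'position': array([6.24601691e+02, 2.25258826e-02, 2.55477045e+02]), 'ee_rot': array([-7.07063916e-01,  7.07149156e-01,  5.50679825e-04, -6.22213702e-04]), 'contact_force': array([-0.0870208 ,  0.61494659, -0.11308313]), 'wrist_torque': array([-0.0004451 , -0.03906718, -0.0335137 ]), 'grasp_force': 0.0, 'gripper_width': 85.67159116758957}
h.py
pics
```

View pics/scene0.png

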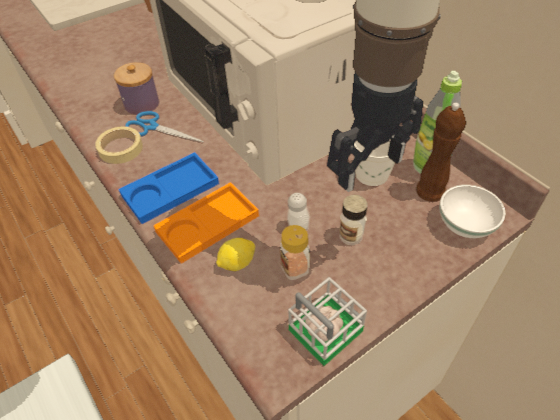

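View pics/side0.png

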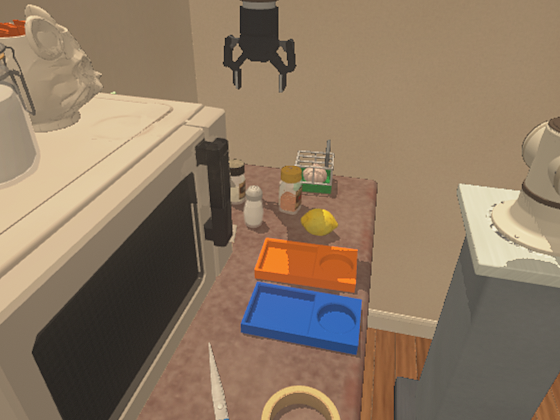

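View pics/wrist0.png

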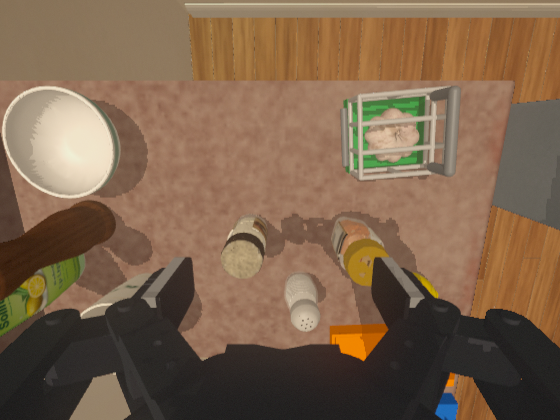

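The scene view shows the keeper at (326,325), gold jar (295,250), dark jar (353,220), salt (297,213), lemon (236,254), orange tray (207,220) and blue tray (169,186). The wrist view shows the keeper with its handle bar at (452,130), the dark cap at (243,255) and the gold cap at (365,262). The side view shows both trays clearly.

```bash
cat > m.py <<'E'
from h import *
rng={'blue':((100,150,60),(118,255,255)),'orange':((5,215,120),(14,255,255)),'green':((60,120,40),(85,255,255)),'gold':((15,130,70),(25,235,230)),'yellow':((26,150,100),(33,255,255))}
D={n:np.load(f'pics/{n}0.png.npy',allow_pickle=True).item() for n in ['scene','side','wrist']}
if __name__=='__main__':
  for n,d in D.items():
    hsv=cv2.cvtColor(d['image'],cv2.COLOR_RGB2HSV)
    for k,(a,b) in rng.items():
        m=cv2.inRange(hsv,a,b); m=cv2.morphologyEx(m,cv2.MORPH_CLOSE,np.ones((5,5)))
        cs=sorted(cv2.findContours(m,0,2)[0],key=cv2.contourArea)[::-1][:3]
        for c in cs:
            if cv2.contourArea(c)<80: continue
            h=cv2.convexHull(c); ap=cv2.approxPolyDP(h,3,True)[:,0]
            print(n,k,cv2.contourArea(c),cv2.boundingRect(c),ap.tolist())
            if k in('blue','orange','green'): print('   z20',[np.round(ray(d,*p,20)[:2]).astype(int).tolist() for p in ap])
E
python3 m.py
python3 - <<'E'
import cv2
a=cv2.imread('pics/scene0.png')[180:370,200:390]; cv2.imwrite('pics/c1.png',cv2.resize(a,None,fx=3.1,fy=3.1,interpolation=cv2.INTER_CUBIC))
E
```

```text
scene blue 3337.0 (119, 153, 99, 70) [[216, 176], [216, 184], [143, 222], [119, 189], [193, 153]]
   z20 [[539, 339], [527, 319], [364, 318], [363, 428], [536, 429]]
scene blue 248.0 (127, 112, 31, 23) [[157, 117], [143, 134], [127, 124], [143, 112], [155, 113]]
   z20 [[530, 589], [478, 554], [464, 608], [513, 626], [533, 605]]
scene orange 747.0 (155, 187, 102, 75) [[256, 212], [250, 220], [182, 261], [155, 229], [228, 187]]
   z20 [[550, 207], [530, 198], [380, 193], [375, 289], [542, 297]]
scene orange 117.5 (189, 197, 23, 18) [[211, 197], [206, 211], [200, 214], [189, 208]]
   z20 [[501, 294], [474, 269], [461, 269], [452, 296]]
scene green 1083.0 (289, 297, 74, 68) [[325, 297], [334, 301], [362, 330], [323, 364], [289, 326]]
   z20 [[537, -19], [544, -34], [545, -102], [460, -108], [456, -26]]
scene gold 11686.5 (8, 163, 227, 257) [[8, 164], [23, 165], [138, 271], [234, 419], [175, 419], [114, 375], [35, 232]]
scene gold 3339.0 (156, 186, 102, 76) [[257, 210], [255, 217], [183, 261], [156, 229], [169, 217], [229, 186]]
scene gold 1867.0 (5, 290, 60, 83) [[25, 290], [64, 353], [
[... 625 characters left out ...]
2], [442, 394]]
   z20 [[376, 312], [364, 331], [363, 360], [387, 360], [395, 346], [389, 312]]
wrist orange 138.0 (362, 324, 26, 9) [[387, 328], [383, 332], [362, 332], [373, 324], [385, 324]]
   z20 [[481, 198], [486, 205], [515, 205], [501, 192], [484, 192]]
wrist green 104.5 (393, 102, 25, 13) [[417, 102], [414, 114], [393, 104]]
   z20 [[475, -95], [477, -82], [502, -92]]
wrist gold 11549.5 (189, 14, 205, 67) [[388, 19], [393, 73], [383, 79], [193, 77], [189, 14]]
wrist gold 2015.5 (471, 208, 46, 110) [[498, 208], [516, 219], [511, 261], [498, 306], [484, 317], [472, 316], [477, 280]]
wrist gold 1686.5 (519, 18, 41, 84) [[559, 18], [548, 86], [540, 99], [519, 101], [523, 57], [535, 21]]
```

View pics/c1.png

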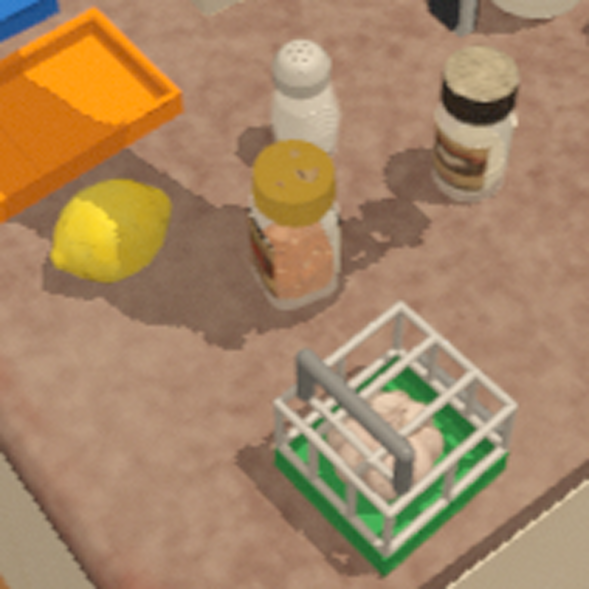

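The crop shows, in image pixels, the gold cap top at (294.5,233), dark cap top (355,203), lemon (236,254), and handle bar from (297.7,295.5) to (330,326).

```bash
python3 - <<'E'
from m import *
s,sd,w=D['scene'],D['side'],D['wrist']
def f(t,d,u,v,z): print(t,np.round(ray(d,u,v,z)[:2],1))
f('gold s',s,294.5,233.2,100); f('gold w',w,366,262,100)
f('dark s',s,355.2,203.2,96); f('dark w',w,242,257,96)
c=lambda x,y:(200+x/3.1,180+y/3.1)
f('bar',s,*c(306,358),105); f('bar',s,*c(403,445),105); f('bar w',w,453,90,101); f('bar w',w,451,172,101)
f('lemon',s,*c(112,230),28); f('salt s',s,*c(302,65),80); f('salt w',w,303,318,88)
print('lid top corners z69')
for p in [(401,305),(514,407),(393,520),(278,403)]: f('s',s,*c(*p),69)
for p in [(360,93),(357,178)]: f('w',w,*p,69)
for p in [(276,462),(384,570),(505,462)]: f('base bottom',s,*c(*p),0)
hsv=cv2.cvtColor(sd['image'],cv2.COLOR_RGB2HSV)
for nm,a,b,d in [('o',(4,200,90),(17,255,255),sd),('o',(4,200,90),(17,255,255),s)]:
    m=cv2.inRange(cv2.cvtColor(d['image'],cv2.COLOR_RGB2HSV),a,b); m=cv2.morphologyEx(m,cv2.MORPH_CLOSE,np.ones((5,5)))
    c0=max(cv2.findContours(m,0,2)[0],key=cv2.contourArea); ap=cv2.approxPolyDP(cv2.convexHull(c0),3,True)[:,0]
    for p in ap: print(p,np.round(ray(d,*p,20)[:2]),np.round(ray(d,*p,0)[:2]))
m=cv2.inRange(cv2.cvtColor(s['image'],cv2.COLOR_RGB2HSV),(22,140,60),(34,255,255))[225:285,205:262]
ys,xs=np.nonzero(m); pts=np.array([ray(s,x+205,y+225,28)[:2] for x,y in zip(xs,ys)]); print('lemon mask',pts.mean(0),cv2.minAreaRect(np.float32(pts)))
E
```

```text
gold s [540.8  70.3]
gold w [541.9  61.5]
dark s [667.2  61.5]
dark w [665.5  57.9]
bar [472.5 -30.6]
bar [480.1 -94.2]
bar w [480.2 -98.1]
bar w [471.4 -28.3]
lemon [462.8 140.9]
salt s [598.7 138.6]
salt w [602.4 134.2]
lid top corners z69
s [544.1 -18.1]
s [550.6 -97.7]
s [ 465.  -107.7]
s [458.8 -25.4]
w [551.2 -99. ]
w [548.6 -17.5]
base bottom [459.1 -21.5]
base bottom [ 467.  -102.5]
base bottom [556.1 -94.8]
[266 238] [556. 212.] [562. 187.]
[356 250] [381. 206.] [381. 180.]
[353 291] [378. 317.] [377. 296.]
[255 277] [546. 324.] [552. 303.]
[232 184] [553. 299.] [562. 317.]
[257 209] [556. 212.] [565. 228.]
[258 215] [549. 199.] [557. 213.]
[181 262] [377. 192.] [381. 206.]
[154 225] [377. 299.] [381. 316.]
lemon mask [461.99305329 142.80297151] ((462.3670959472656, 143.35806274414062), (71.37268829345703, 62.68183135986328), 44.42451095581055)
```

```bash
cat >> h.py <<'E'
def go(*targets):
    s=arm.read_state(); p=np.array(s['position']); M=R.from_quat(s['ee_rot']).as_matrix()
    print('pos',p.round(1),'clock',round(s['clock'],2),'w',round(s['gripper_width'],1),'tooly',M[:,1].round(3),'z',M[:,2].round(3),'j',np.round(s['joints'],2))
    for t in targets:
        d=np.array(t,float)-p; print('  ->',t,'tool mm',(M.T@d).round(1)); p=np.array(t,float)
E
python3 - <<'E'
from m import *
s=D['scene']; c=lambda x,y:(200+x/3.1,180+y/3.1)
for p in [(58,256),(168,193)]: print('lemon end',ray(s,*c(*p),28).round(1))
print('pot base',ray(s,373,183,0).round(0),'microwave corner base',ray(s,265,177,0).round(0), 'mill', ray(s,432,200,0).round())
E
python3 -m pendant '[[0,0,0,0,0,-3,0.04],[0,0,0,0,0,-3.3,0.04]]'
python3 -c "
from h import *
go((476,-63,180),(477,-63,108))"
```

```text
lemon end [428.4 144.3  28. ]
lemon end [503.4 143.4  28. ]
pot base [797. 140.   0.] microwave corner base [628. 291.   0.] mill [858.  33.   0.]
clock: 0.35
position: [624.8, 0.0, 255.8]
ee_rot: [0.746, -0.666, -0.0, 0.0]
contact_force: [-0.8, -1.6, 0.2]
gripper_width: 59.1
grasp_force: 0.0
pos [624.8   0.  255.8] clock 0.35 w 59.1 tooly [-0.994 -0.112  0.001] z [-0.001 -0.    -1.   ] j [ 0.26  0.39  0.01 -0.   -1.19 -0.15]
  -> (476, -63, 180) tool mm [ 46.  154.8  76. ]
  -> (477, -63, 108) tool mm [ 0.1 -1.1 72. ]
```

```bash
python3 -m pendant '[[0.011,0.039,0.019,0,0,0,0.04],[0.011,0.039,0.019,0,0,0,0.04],[0.012,0.039,0.019,0,0,0,0.04],[0.012,0.038,0.019,0,0,0,0.04],[0,0,0,0,0,0,0.04],[0,0,0,0,0,0,0.04]]'
python3 -c "
from h import *
go((477,-63,108)); snap('wrist','w1.png'); snap('scene','s1.png')"
```

```text
clock: 0.95
position: [475.2, -63.2, 180.2]
ee_rot: [0.745, -0.667, -0.0, 0.0]
contact_force: [1.8, 0.4, 0.9]
gripper_width: 40.3
grasp_force: 0.0
pos [475.2 -63.2 180.2] clock 0.95 w 40.3 tooly [-0.994 -0.109  0.001] z [-0.001 -0.    -1.   ] j [ 0.21  0.21 -0.45  0.   -0.91 -0.1 ]
  -> (477, -63, 108) tool mm [-0.  -1.9 72.2]
```

View pics/w1.png

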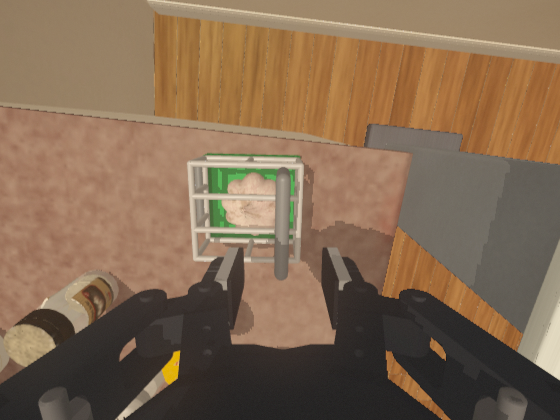

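Wrist view: the bar runs from (283,172) to (281,275), midway between the fingertips (230 and 338). I'll check it along y by ray.

```bash
python3 - <<'E'
from h import *
d=np.load('pics/w1.png.npy',allow_pickle=True).item()
a=ray(d,283,172,101);b=ray(d,281,275,101);print(a,b,(a+b)/2,np.linalg.norm(a-b),np.degrees(np.arctan2(-(b-a)[0],(b-a)[1])))
print(proj(d,(475.2,-63.2,160)))
for p in [(189,161),(302,161),(300,261),(194,262)]: print(ray(d,*p,69).round(1))
for p in [(225,200),(282,200)]: print('garlic',ray(d,*p,26).round(1))
print('garlic y',ray(d,252,172,55).round(1),ray(d,252,235,20).round(1))
E
python3 -m pendant '[[0,-0.001,0.024,0,0,0,0.04],[0,-0.001,0.024,0,0,0,0.04],[0,0,0.024,0,0,0,0.04],[0,0,0,0,0,0,0.02],[0,0,0,0,0,0,0.02],[0,0,0,0,0,0,0.02]]'
```

```text
[ 479.75583065 -102.28439944  101.        ] [472.941744   -27.64189526 101.        ] [476.34878733 -64.96314735 101.        ] 74.9528865857246 5.216052779801536
(np.float64(283.637226527784), np.float64(266.8100144498757))
[551.  -98.2  69. ]
[ 465.8 -107.6   69. ]
[456.9 -25.4  69. ]
[544.6 -14.8  69. ]
garlic [529.4 -59.5  26. ]
garlic [476.5 -65.3  26. ]
garlic y [504.  -92.9  55. ] [501.8 -25.4  20. ]
clock: 1.65
position: [479.5, -62.1, 109.7]
ee_rot: [0.745, -0.667, 0.001, -0.001]
contact_force: [-0.4, -0.5, 0.7]
gripper_width: 20.0
grasp_force: 0.0
```

```bash
python3 -m pendant '[[0,-0.0097,-0.0085,0,0,0,0.02],[0,-0.0106,-0.0072,0,0,0,0.02],[0,-0.0114,-0.006,0,0,0,0.02],[0,-0.012,-0.0047,0,0,0,0.02],[0,-0.0122,-0.0032,0,0,0,0.02],[0,-0.0128,-0.0018,0,0,0,0.02],[0,-0.0128,-0.0003,0,0,0,0.02],[0,-0.0128,0.0011,0,0,0,0.02]]'
python3 -m pendant '[[0,-0.0126,0.0026,0,0,0,0.02],[0,-0.0122,0.004,0,0,0,0.02],[0,-0.0117,0.0055,0,0,0,0.02],[0,-0.0109,0.0067,0,0,0,0.02],[0,0,0,0,0,0,0.02],[0,0,0,0,0,0,0.02]]'
python3 -c "
from h import *
go(); snap('side','d2.png')
import cv2
a=cv2.imread('pics/d2.png')[90:240,200:400]; cv2.imwrite('pics/d2c.png',cv2.resize(a,None,fx=3,fy=3))"
```

```text
clock: 2.45
position: [573.1, -52.0, 140.8]
ee_rot: [0.745, -0.667, 0.001, -0.001]
contact_force: [-0.6, 0.1, 0.7]
gripper_width: 19.9
grasp_force: 0.2
clock: 3.05
position: [618.7, -46.9, 119.3]
ee_rot: [0.745, -0.667, -0.0, 0.0]
contact_force: [0.4, 0.9, -0.0]
gripper_width: 20.1
grasp_force: 0.2
pos [618.7 -46.9 119.3] clock 3.05 w 20.1 tooly [-0.994 -0.11   0.001] z [-0.001 -0.    -1.   ] j [ 0.18  0.5  -0.18 -0.   -0.9  -0.07]
```

View pics/d2c.png

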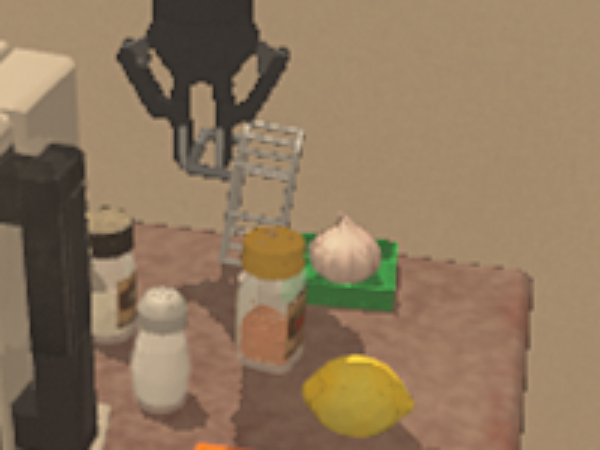

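The lid stands around vertical with its bar caged. Next I lift the hand off so it falls back.

```bash
python3 -m pendant '[[0,0,-0.02,0,0,0,0.02],[0,0,-0.04,0,0,0,0.02],[0,0,-0.04,0,0,0,0.04],[0,0,-0.02,0,0,0,0.085],[0,0,0,0,0,0,0.085],[0,0,0,0,0,0,0.085],[0,0,0,0,0,0,0.085]]'
python3 -c "
from h import *
go((505,-62,150)); snap('side','d3.png')
import cv2
a=cv2.imread('pics/d3.png')[20:240,180:400]; cv2.imwrite('pics/d3c.png',cv2.resize(a,None,fx=2,fy=2))"
```

```text
clock: 3.8
position: [617.8, -47.0, 238.9]
ee_rot: [0.745, -0.667, -0.001, 0.001]
contact_force: [-0.2, -0.1, -0.5]
gripper_width: 85.1
grasp_force: 0.0
pos [617.8 -47.  238.9] clock 3.8 w 85.1 tooly [-0.994 -0.11   0.003] z [-0.003  0.    -1.   ] j [ 0.18  0.39 -0.03 -0.   -1.15 -0.07]
  -> (505, -62, 150) tool mm [  2.6 113.5  89.2]
```

View pics/d3c.png

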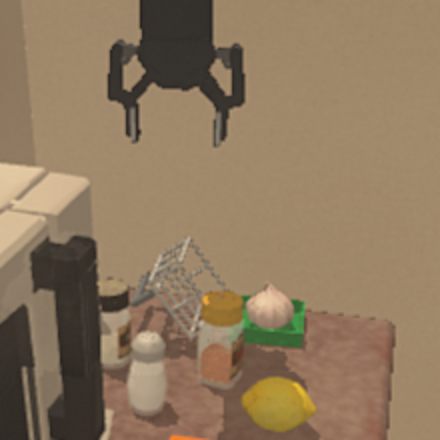

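The lid lies fallen back past vertical and stays; the garlic is exposed at (270,307) in the crop. I turn the hand so the fingers close along y and the camera faces the robot.

```bash
python3 -m pendant '[[0,0,0,0,0,8.03,0.085],[0,0,0,0,0,8.03,0.085],[0,0,0,0,0,8.03,0.085],[0,0,0,0,0,8.03,0.085],[0,0,0,0,0,8.03,0.085],[0,0,0,0,0,8.03,0.085],[0,0,0,0,0,8.03,0.085],[0,0,0,0,0,8.03,0.085],[0,0,0,0,0,8.03,0.085],[0,0,0,0,0,8.03,0.085],[0,0,0,0,0,8.03,0.085],[0,0,0,0,0,8.03,0.085]]' | head -2
python3 - <<'E'
from h import *
go((505,-62,150))
d=snap('scene','s4.png'); h=cv2.cvtColor(d['image'],cv2.COLOR_RGB2HSV)
x0,y0,x1,y1=285,285,370,370
g=cv2.inRange(h[y0:y1,x0:x1],(60,120,40),(88,255,255))
c=max(cv2.findContours(cv2.morphologyEx(g,cv2.MORPH_CLOSE,np.ones((9,9))),0,2)[0],key=cv2.contourArea)
ap=cv2.approxPolyDP(cv2.convexHull(c),3,True)[:,0]+[x0,y0]
for p in ap: print(p,ray(d,*p,20)[:2].round(1),ray(d,*p,0)[:2].round(1))
a=d['image'][y0-20:y1,x0-20:x1+20,::-1]; cv2.imwrite('pics/s4c.png',cv2.resize(a,None,fx=4,fy=4,interpolation=cv2.INTER_CUBIC))
E
```

```text
clock: 5.05
position: [618.2, -47.0, 238.5]
pos [618.2 -47.  238.5] clock 5.05 w 84.8 tooly [ 0.007  1.    -0.   ] z [-0.003 -0.    -1.   ] j [ 0.18  0.39 -0.03 -0.   -1.15 -1.76]
  -> (505, -62, 150) tool mm [112.9 -15.7  88.9]
[327 293] [544.3 -15.1] [552.7  -6.3]
[363 325] [552.6 -96.1] [561.2 -89.5]
[323 364] [ 459.8 -108.1] [ 465.8 -101.8]
[285 329] [448.1 -25.9] [453.8 -17.4]
[285 324] [453.3 -18.8] [459.2 -10.1]
```

View pics/s4c.png

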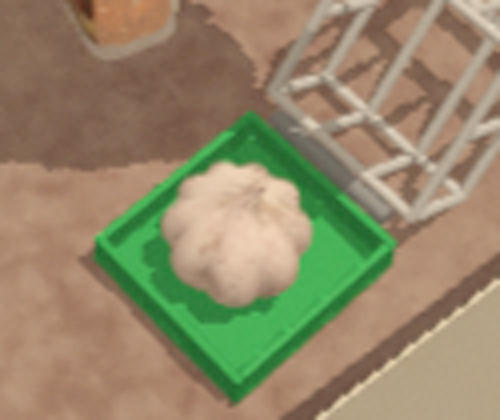

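```bash
python3 - <<'E'
from h import *
d=np.load('pics/s4.png.npy',allow_pickle=True).item()
P=[ray(d,*p,20) for p in [(328,293.3),(364.3,326.3),(323.8,361.3),(289.3,325.8)]]
print(np.round(P,1),np.mean(P,0)); print('garlic',ray(d,324.5,323.3,32).round(1))
go((504,-62,150),(504,-62,43))
E
```

```text
[[ 545.3  -16.6   20. ]
 [ 552.7  -99.    20. ]
 [ 463.5 -105.5   20. ]
 [ 457.   -25.6   20. ]] [504.60864529 -61.67543283  20.        ]
garlic [500.7 -61.   32. ]
pos [618.3 -47.  238.6] clock 5.1 w 85.5 tooly [ 0.01  1.   -0.  ] z [-0.003 -0.    -1.   ] j [ 0.18  0.39 -0.03 -0.   -1.15 -1.77]
  -> (504, -62, 150) tool mm [113.8 -16.2  88.9]
  -> (504, -62, 43) tool mm [ -0.3   0.  107. ]
```

```bash
python3 -m pendant '[[0.038,-0.005,0.02,0,0,0,0.085],[0.038,-0.005,0.02,0,0,0,0.085],[0.038,-0.005,0.02,0,0,0,0.085],[0,0,0.03,0,0,0,0.085],[0,0,0.03,0,0,0,0.085],[0,0,0.03,0,0,0,0.085],[0,0,0.02,0,0,0,0.085],[0,0,0.015,0,0,0,0.085],[0,0,0,0,0,0,0.085],[0,0,0,0,0,0,0.085]]'
python3 -c "
from h import *
go((503,-61.5,43))"
```

```text
clock: 6.1
position: [504.7, -61.9, 54.8]
ee_rot: [-0.0, 1.0, -0.0, -0.001]
contact_force: [0.1, 0.3, 0.4]
gripper_width: 85.2
grasp_force: 0.0
pos [504.7 -61.9  54.8] clock 6.1 w 85.2 tooly [-0.001  1.    -0.   ] z [-0.001 -0.    -1.   ] j [ 0.2   0.44 -0.52  0.   -0.62 -1.77]
  -> (503, -61.5, 43) tool mm [ 1.7  0.4 11.8]
```

```bash
python3 -m pendant '[[0.0015,0.0005,0.006,0,0,0,0.085],[0,0,0.006,0,0,0,0.085],[0,0,0,0,0,0,0.065],[0,0,0,0,0,0,0.05],[0,0,0,0,0,0,0.03],[0,0,0,0,0,0,0.03],[0,0,0,0,0,0,0.03],[0,0,0,0,0,0,0.03]]'
```

```text
clock: 6.9
position: [503.5, -61.2, 44.2]
ee_rot: [0.0, 1.0, 0.0, 0.0]
contact_force: [-3.4, 1.0, 6.2]
gripper_width: 55.0
grasp_force: 61.9
```

```bash
python3 -m pendant '[[0,0,-0.01,0,0,0,0.03],[0,0,-0.015,0,0,0,0.03],[0,0,-0.02,0,0,0,0.03],[0,0,-0.02,0,0,0,0.03],[0,0,0,0,0,0,0.03]]'
python3 -c "
from h import *
go((486,382,110),(486,382,44)); d=snap('side','d5.png')
a=cv2.imread('pics/d5.png')[100:240,200:400]; cv2.imwrite('pics/d5c.png',cv2.resize(a,None,fx=3,fy=3))"
```

```text
clock: 7.4
position: [505.3, -61.1, 111.3]
ee_rot: [0.0, 1.0, 0.0, 0.004]
contact_force: [0.5, 0.2, 0.1]
gripper_width: 55.0
grasp_force: 63.3
pos [505.3 -61.1 111.3] clock 7.4 w 55.0 tooly [0.    1.    0.001] z [ 0.007  0.001 -1.   ] j [ 0.2   0.35 -0.47  0.   -0.75 -1.77]
  -> (486, 382, 110) tool mm [ 19.5 443.1   1.5]
  -> (486, 382, 44) tool mm [ 0.5 -0.1 66. ]
```

View pics/d5c.png

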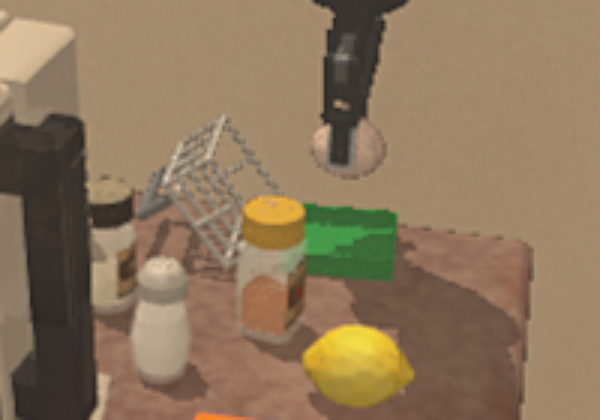

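Garlic is held by the fingers clear of the keeper at (348,150) in the crop. Raise, carry to the blue tray.

```bash
python3 -m pendant '[[0.005,0,-0.035,0,0,0,0.03],[0.005,0.01,-0.035,0,0,0,0.03],[0.005,0.03,0,0,0,0,0.03],[0.005,0.043,0,0,0,0,0.03],[0,0.045,0,0,0,0,0.03],[0,0.045,0,0,0,0,0.03],[0,0.045,0,0,0,0,0.03],[0,0.045,0,0,0,0,0.03],[0,0.045,0,0,0,0,0.03],[0,0.045,0,0,0,0,0.03],[0,0.045,0,0,0,0,0.03]]' | head -2
python3 -m pendant '[[0,0.03,0,0,0,0,0.03],[0,0.015,0,0,0,0,0.03],[0,0,0,0,0,0,0.03],[0,0,0,0,0,0,0.03]]'
python3 - <<'E'
from h import *
go((486,382,80),(486,382,46)); d=snap('wrist','w6.png')
E
```

```text
clock: 8.55
position: [482.9, 338.1, 176.8]
clock: 8.95
position: [483.3, 380.7, 177.1]
ee_rot: [0.001, 1.0, -0.001, -0.001]
contact_force: [0.9, 0.6, 0.0]
gripper_width: 54.7
grasp_force: 63.7
pos [483.3 380.7 177.1] clock 8.95 w 54.7 tooly [ 0.001  1.    -0.002] z [-0.002 -0.002 -1.   ] j [ 0.93  0.43 -0.13 -0.   -1.01 -2.5 ]
  -> (486, 382, 80) tool mm [-2.9  1.5 97.1]
  -> (486, 382, 46) tool mm [-0.1  0.1 34. ]
```

View pics/w6.png

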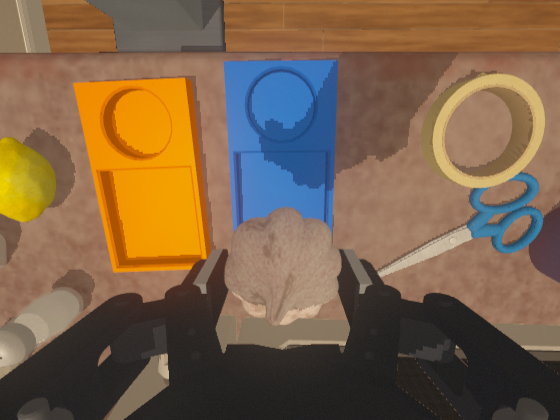

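Wrist view: blue recess rim centre about (282,105) with near corners (225,61) and (337,59); orange recess about (138,124), corners (77,84), (187,78), (206,261), (113,272).

```bash
python3 - <<'E'
from h import *
d=np.load('pics/w6.png.npy',allow_pickle=True).item()
for t,L in {'blue corners':[(225,61),(337,59)],'blue rec':[(282,104)],'rec LR':[(246,105),(318,103)],'blue well near':[(234,152),(333,151)],'or corners':[(77,84),(187,78),(206,261),(113,272)],'or rec':[(138,124)],'or rec LR':[(103,126),(173,121)],'or well':[(97,171),(192,166)],'lemon':[]}.items():
    P=np.array([ray(d,*p,20)[:2] for p in L]); print(t,P.round(1).tolist(), P.mean(0).round(1) if len(P) else '')
E
```

```text
blue corners [[362.7, 332.4], [361.4, 426.1]] [362.1 379.2]
blue rec [[396.8, 380.1]] [396.8 380.1]
rec LR [[397.6, 348.8], [396.1, 411.3]] [396.8 380. ]
blue well near [[437.8, 336.6], [437.0, 426.0]] [437.4 381.3]
or corners [[380.4, 205.0], [375.9, 299.4], [545.1, 303.8], [557.2, 208.8]] [464.6 254.3]
or rec [[413.3, 252.9]] [413.3 252.9]
or rec LR [[415.0, 221.7], [410.8, 284.1]] [412.9 252.9]
or well [[454.9, 209.7], [450.4, 297.6]] [452.6 253.6]
lemon []
```

```bash
python3 -m pendant '[[-0.002,0.0005,0.03,0,0,0,0.03],[0,0,0.035,0,0,0,0.03],[0,0,0.03,0,0,0,0.03],[0,0,0.018,0,0,0,0.03],[0,0,0.009,0,0,0,0.03],[0,0,0.005,0,0,0,0.03],[0,0,0.003,0,0,0,0.03],[0,0,0,0,0,0,0.03],[0,0,0,0,0,0,0.03]]'
```

```text
clock: 9.9
position: [486.2, 382.6, 49.2]
ee_rot: [0.001, 1.0, 0.001, 0.001]
contact_force: [-0.3, -0.4, 0.1]
gripper_width: 54.9
grasp_force: 63.7
```

```bash
python3 -m pendant '[[0,-0.001,0.002,0,0,0,0.03],[0,0,0.002,0,0,0,0.03],[0,0,0,0,0,0,0.03]]'
```

```text
clock: 10.2
position: [485.9, 381.4, 44.4]
ee_rot: [0.0, 1.0, 0.0, 0.0]
contact_force: [-0.4, 0.1, 1.0]
gripper_width: 54.8
grasp_force: 63.8
```

```bash
python3 -m pendant '[[0,0,0,0,0,0,0.06],[0,0,0,0,0,0,0.068],[0,0,0,0,0,0,0.068],[0,0,-0.015,0,0,0,0.075],[0,0,-0.03,0,0,0,0.085],[0,0,-0.04,0,0,0,0.085],[0,0,-0.05,0,0,0,0.085],[0,0,-0.03,0,0,0,0.085],[0,0,0,0,0,0,0.085],[0,0,0,0,0,0,0.085]]'
python3 - <<'E'
from h import *
d=snap('side','d7.png'); go((570,230,215),(667,60,215),(667,60,66))
w=snap('wrist','w7.png')
a=d['image'][200:400,180:400,::-1]; b=w['image'][30:330,150:420,::-1]
a=cv2.resize(a,(440,400)); b=cv2.resize(b,(360,400)); cv2.imwrite('pics/c7.png',np.hstack([a,b]))
E
```

```text
clock: 11.2
position: [485.5, 381.2, 209.7]
ee_rot: [0.001, 1.0, 0.001, 0.0]
contact_force: [-0.7, -1.0, -0.2]
gripper_width: 85.0
grasp_force: 0.0
pos [485.1 380.7 208.2] clock 11.25 w 84.9 tooly [ 0.001  1.    -0.001] z [-0.002 -0.001 -1.   ] j [ 0.93  0.41 -0.08 -0.   -1.08 -2.5 ]
  -> (570, 230, 215) tool mm [ -85.1 -150.6   -6.8]
  -> (667, 60, 215) tool mm [ -97.2 -169.9    0. ]
  -> (667, 60, 66) tool mm [-2.00e-01  1.00e-01  1.49e+02]
```

View pics/c7.png

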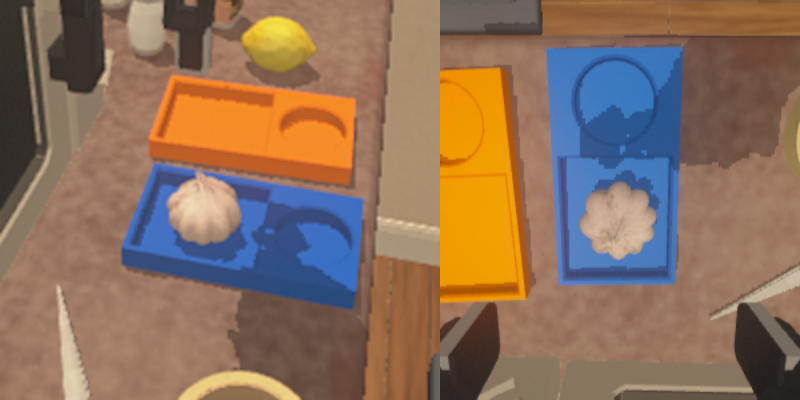

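Garlic stands upright in the blue well. Next, to the dark jar, moving round the microwave corner.

```bash
python3 -m pendant '[[0,-0.03,0,0,0,0,0.085],[0,-0.045,0,0,0,0,0.085],[0,-0.045,0,0,0,0,0.085],[0,-0.045,0,0,0,0,0.085],[-0.03,-0.035,0,0,0,0,0.085],[-0.04,-0.03,0,0,0,0,0.085],[-0.04,-0.03,0,0,0,0,0.085],[-0.04,-0.03,0,0,0,0,0.085],[-0.025,-0.02,0,0,0,0,0.085],[0,-0.01,0,0,0,0,0.085],[0,0,0,0,0,0,0.085],[0,0,0,0,0,0,0.085]]' | head -2
python3 - <<'E'
from h import *
go((667,60,215),(667,60,66)); w=snap('wrist','w8.png')
E
```

```text
clock: 12.5
position: [659.3, 61.3, 208.1]
pos [659.3  61.3 208.1] clock 12.5 w 85.0 tooly [ 0.001  1.    -0.   ] z [-0.002 -0.    -1.   ] j [ 0.34  0.48  0.04 -0.   -1.13 -1.91]
  -> (667, 60, 215) tool mm [-7.7 -1.3 -7. ]
  -> (667, 60, 66) tool mm [-3.00e-01  1.00e-01  1.49e+02]
```

View pics/w8.png

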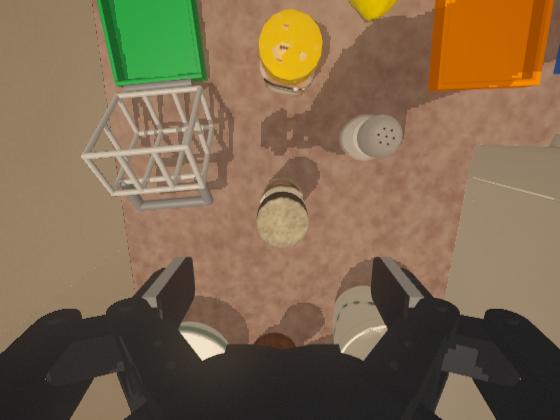

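Wrist view: dark cap centre (283,218), gold cap (290,45), salt cap (382,135), lid lying back on the left with its bar at (172,203), clear of the jar.

```bash
python3 - <<'E'
from h import *
w=np.load('pics/w8.png.npy',allow_pickle=True).item()
print('dark',ray(w,283,218,96).round(1),'gold',ray(w,290.5,45.5,100).round(1),'salt',ray(w,382,135,88).round(1),'bar end',ray(w,208,200,40).round(1))
p=ray(w,283,218,96); go((p[0],p[1],140),(p[0],p[1],64))
E
```

```text
dark [662.4  61.6  96. ] gold [538.7  66.7 100. ] salt [598.  137.9  88. ] bar end [661.  -11.9  40. ]
pos [659.4  61.8 208.6] clock 12.55 w 85.0 tooly [-0.  1. -0.] z [-0.001 -0.    -1.   ] j [ 0.34  0.48  0.04 -0.   -1.13 -1.91]
  -> (np.float64(662.3630000281869), np.float64(61.64552472615406), 140) tool mm [-3.1 -0.1 68.6]
  -> (np.float64(662.3630000281869), np.float64(61.64552472615406), 64) tool mm [-0.1  0.  76. ]
```

```bash
python3 -m pendant '[[-0.0045,-0.001,0.03,0,0,0,0.085],[0,0,0.035,0,0,0,0.085],[0,0,0.03,0,0,0,0.085],[0,0,0.025,0,0,0,0.085],[0,0,0.017,0,0,0,0.085],[0,0,0.01,0,0,0,0.085],[0,0,0,0,0,0,0.085],[0,0,0,0,0,0,0.07],[0,0,0,0,0,0,0.055],[0,0,0,0,0,0,0.05],[0,0,0,0,0,0,0.047]]'
python3 -m pendant '[[0,0,0,0,0,0,0.043],[0,0,0,0,0,0,0.035],[0,0,0,0,0,0,0.03],[0,0,0,0,0,0,0.03]]'
```

```text
clock: 13.65
position: [665.5, 60.8, 63.6]
ee_rot: [0.0, 1.0, 0.001, 0.001]
contact_force: [-0.4, -0.4, -0.6]
gripper_width: 46.8
grasp_force: 0.0
clock: 14.05
position: [665.8, 60.7, 63.9]
ee_rot: [0.0, 1.0, 0.0, 0.001]
contact_force: [-4.0, 5.8, 9.4]
gripper_width: 41.8
grasp_force: 58.2
```

```bash
python3 -m pendant '[[0,0,-0.01,0,0,0,0.03],[0,0,-0.02,0,0,0,0.03],[0,0,-0.035,0,0,0,0.03],[0,0,-0.035,0,0,0,0.03],[0,0,-0.025,0,0,0,0.03],[0.015,0.01,0,0,0,0,0.03],[0.03,0.02,0,0,0,0,0.03],[0.035,0.025,0,0,0,0,0.03],[0.035,0.028,0,0,0,0,0.03],[0.035,0.03,0,0,0,0,0.03],[0.03,0.03,0,0,0,0,0.03]]'
python3 -m pendant '[[0.02,0.035,0,0,0,0,0.03],[0.018,0.035,0,0,0,0,0.03],[0.016,0.035,0,0,0,0,0.03],[0.014,0.03,0,0,0,0,0.03],[0.01,0.02,0,0,0,0,0.03],[0.008,0.015,0,0,0,0,0.03],[0,0.006,0,0,0,0,0.03],[0,0,0,0,0,0,0.03],[0,0,0,0,0,0,0.03]]'
python3 - <<'E'
from h import *
go((397.5,380.3,100),(397.5,380.3,69)); d=snap('side','d9.png')
a=d['image'][130:400,180:400,::-1]; cv2.imwrite('pics/d9c.png',cv2.resize(a,None,fx=2,fy=2))
E
```

```text
clock: 15.15
position: [482.8, 202.2, 185.3]
ee_rot: [0.001, 1.0, -0.002, -0.002]
contact_force: [0.9, 0.8, -1.3]
gripper_width: 41.6
grasp_force: 59.9
clock: 16.05
position: [399.6, 378.2, 186.6]
ee_rot: [0.001, 1.0, -0.001, -0.0]
contact_force: [0.4, 0.7, -0.8]
gripper_width: 41.5
grasp_force: 59.9
pos [399.6 378.2 186.6] clock 16.05 w 41.5 tooly [ 0.002  1.    -0.001] z [-0.001 -0.001 -1.   ] j [ 1.05  0.32 -0.28  0.   -0.97 -2.63]
  -> (397.5, 380.3, 100) tool mm [ 2.1  2.2 86.6]
  -> (397.5, 380.3, 69) tool mm [-0.  0. 31.]
```

View pics/d9c.png

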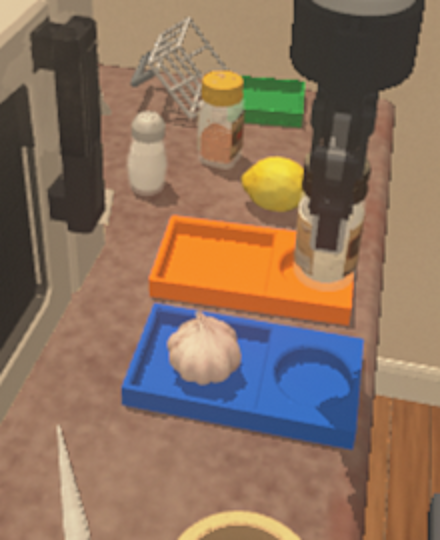

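Dark jar is upright in the grip. Lower it into the blue recess.

```bash
python3 - <<'E'
from h import *
d=np.load('pics/d9.png.npy',allow_pickle=True).item(); print(ray(d,180+329/2,130+270/2,127).round(1))
E
python3 -m pendant '[[0.002,0.002,0.025,0,0,0,0.03],[0,0,0.03,0,0,0,0.03],[0,0,0.025,0,0,0,0.03],[0,0,0.015,0,0,0,0.03],[0,0,0.01,0,0,0,0.03],[0,0,0.006,0,0,0,0.03],[0,0,0.003,0,0,0,0.03],[0,0,0,0,0,0,0.03],[0,0,0,0,0,0,0.03]]'
```

```text
[396.5 381.  127. ]
clock: 17.0
position: [397.5, 381.7, 73.9]
ee_rot: [0.0, 1.0, 0.001, 0.0]
contact_force: [-0.2, 0.3, -2.1]
gripper_width: 41.7
grasp_force: 59.9
```

```bash
python3 -m pendant '[[-0.001,-0.001,0.003,0,0,0,0.03],[0,0,0.002,0,0,0,0.03],[0,0,0.0015,0,0,0,0.03],[0,0,0,0,0,0,0.03]]'
```

```text
clock: 17.4
position: [398.4, 380.4, 67.9]
ee_rot: [0.0, 1.0, -0.0, 0.0]
contact_force: [-1.4, -1.6, 7.6]
gripper_width: 41.3
grasp_force: 60.7
```

Seated at the expected height. Release, rise, go over the lemon.

```bash
python3 -m pendant '[[0,0,-0.001,0,0,0,0.045],[0,0,0,0,0,0,0.055],[0,0,0,0,0,0,0.07],[0,0,-0.01,0,0,0,0.085],[0,0,-0.03,0,0,0,0.085],[0,0,-0.04,0,0,0,0.085],[0,0,-0.045,0,0,0,0.085],[0,0,-0.02,0,0,0,0.085]]' | head -2
python3 -m pendant '[[-0.008,-0.03,0,0,0,0,0.085],[-0.01,-0.045,0,0,0,0,0.085],[-0.01,-0.045,0,0,0,0,0.085],[-0.01,-0.045,0,0,0,0,0.085],[-0.01,-0.04,0,0,0,0,0.085],[-0.01,-0.025,0,0,0,0,0.085],[-0.008,-0.007,0,0,0,0,0.085],[0,0,0,0,0,0,0.085],[0,0,0,0,0,0,0.085]]' | head -2
python3 - <<'E'
from h import *
w=snap('wrist','w10.png'); s=snap('side','d10.png')
a=cv2.resize(s['image'][150:370,200:400,::-1],(400,440)); b=cv2.resize(w['image'][:,:,::-1],(400,300)); b=cv2.copyMakeBorder(b,0,140,0,0,0)
cv2.imwrite('pics/c10.png',np.hstack([a,b]))
m=cv2.inRange(cv2.cvtColor(w['image'],cv2.COLOR_RGB2HSV),(22,140,60),(34,255,255)); m=cv2.morphologyEx(m,cv2.MORPH_OPEN,np.ones((3,3)))
for c in cv2.findContours(m,0,2)[0]:
    if cv2.contourArea(c)>300:
        r=cv2.minAreaRect(c); mo=cv2.moments(c); u,v=mo['m10']/mo['m00'],mo['m01']/mo['m00']; print(cv2.boundingRect(c),r,ray(w,u,v,30).round(1))
go((464,144,40))
E
```

```text
clock: 18.2
position: [399.5, 381.7, 218.0]
clock: 19.1
position: [464.1, 143.8, 212.8]
(187, 274, 32, 43) ((204.2772216796875, 297.0583801269531), (27.656906127929688, 42.54116439819336), 11.888657569885254) [582.8  54.1  30. ]
(253, 155, 54, 74) ((279.5000305175781, 192.0), (58.68986129760742, 60.10407638549805), 45.0) [461.4 140.9  30. ]
pos [463.8 144.2 212.6] clock 19.2 w 85.0 tooly [-0.  1.  0.] z [-0.  0. -1.] j [ 0.64  0.19 -0.39 -0.   -0.99 -2.21]
  -> (464, 144, 40) tool mm [ -0.2  -0.2 172.6]
```

View pics/c10.png

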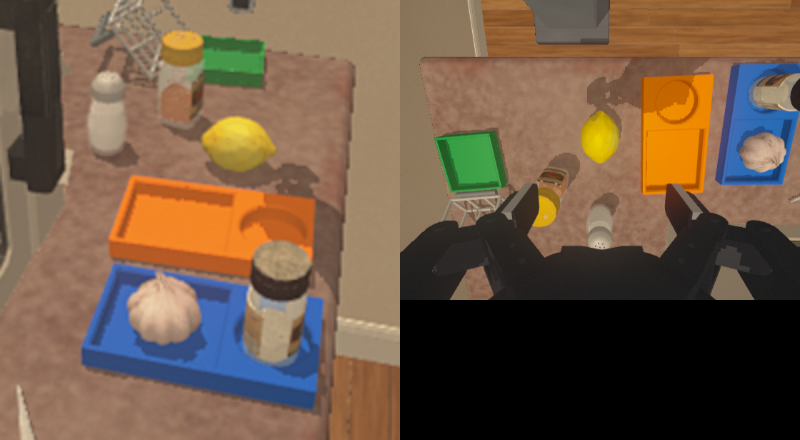

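Dark jar is upright in the recess and garlic beside it. The lemon is at wrist (280,192), lengthwise in x, at about (462,142). Descend and grip.

```bash
python3 -m pendant '[[0.0015,-0.002,0.035,0,0,0,0.085],[0,0,0.04,0,0,0,0.085],[0,0,0.035,0,0,0,0.085],[0,0,0.03,0,0,0,0.085],[0,0,0.02,0,0,0,0.085],[0,0,0.01,0,0,0,0.085],[0,0,0.002,0,0,0,0.085],[0,0,0,0,0,0,0.075],[0,0,0,0,0,0,0.06],[0,0,0,0,0,0,0.055],[0,0,0,0,0,0,0.045],[0,0,0,0,0,0,0.035]]'
python3 -m pendant '[[0,0,0,0,0,0,0.035],[0,0,0,0,0,0,0.035]]'
```

```text
clock: 20.4
position: [463.0, 141.5, 42.5]
ee_rot: [0.0, 1.0, 0.0, 0.001]
contact_force: [-3.6, -0.0, 9.5]
gripper_width: 51.4
grasp_force: 60.6
clock: 20.6
position: [463.1, 141.6, 42.5]
ee_rot: [0.0, 1.0, 0.001, 0.001]
contact_force: [-2.6, 0.1, 10.4]
gripper_width: 51.4
grasp_force: 60.6
```

```bash
python3 -m pendant '[[0,0,-0.01,0,0,0,0.035],[0,0,-0.02,0,0,0,0.035],[0,0,-0.03,0,0,-2.7,0.035],[-0.006,0.02,-0.01,0,0,0,0.035],[-0.01,0.03,0,0,0,0,0.035],[-0.009,0.03,0,0,0,0,0.035],[-0.006,0.025,0,0,0,0,0.035],[-0.003,0.01,0,0,0,0,0.035],[0,0,0,0,0,0,0.035],[0,0,0,0,0,0,0.035]]'
python3 - <<'E'
from h import *
go((501,257,47)); d=snap('side','d11.png')
a=d['image'][130:330,200:400,::-1]; cv2.imwrite('pics/d11c.png',cv2.resize(a,None,fx=2.5,fy=2.5))
E
```

```text
clock: 21.6
position: [490.5, 256.8, 110.5]
ee_rot: [-0.023, 1.0, -0.0, -0.001]
contact_force: [0.7, 0.6, -0.8]
gripper_width: 51.5
grasp_force: 62.8
pos [490.5 256.8 110.5] clock 21.6 w 51.5 tooly [-0.046  0.999 -0.001] z [-0.001 -0.001 -1.   ] j [ 0.77  0.42 -0.36 -0.   -0.8  -2.3 ]
  -> (501, 257, 47) tool mm [-10.5  -0.2  63.5]
```

View pics/d11c.png

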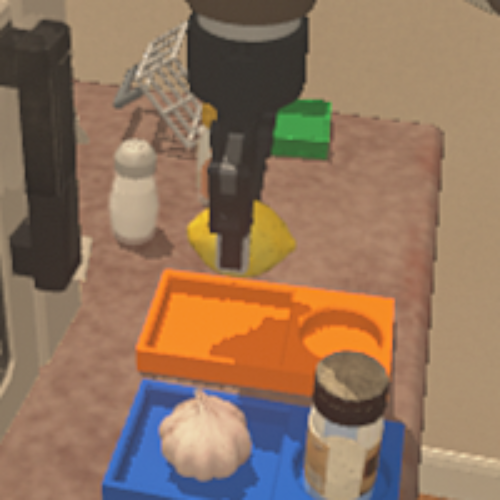

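Lemon is held level, spanning x 188–295 in the crop, the finger at 233. I check its offset from the hand before lowering.

```bash
python3 - <<'E'
from h import *
d=np.load('pics/d11.png.npy',allow_pickle=True).item()
for u in (188,295): print(ray(d,200+u/2.5,130+240/2.5,97).round(1))
print(proj(d,(490.5,257+26,97)))
E
```

```text
[523.5 272.8  97. ]
[451.8 254.2  97. ]
(np.float64(292.73732463184484), np.float64(232.27988757311988))
```

```bash
python3 -m pendant '[[-0.007,0,0.015,0,0,0,0.035],[-0.006,0,0.02,0,0,0,0.035],[0,0,0.015,0,0,0,0.035],[0,0,0.007,0,0,0,0.035],[0,0,0.003,0,0,0,0.035],[0,0,0.001,0,0,0,0.035],[0,0,0,0,0,0,0.035],[0,0,0,0,0,0,0.035]]'
```

```text
clock: 22.45
position: [504.5, 258.6, 50.3]
ee_rot: [-0.023, 1.0, 0.0, 0.001]
contact_force: [0.0, -0.1, -1.8]
gripper_width: 51.2
grasp_force: 62.8
```

```bash
python3 -m pendant '[[0,-0.001,0.002,0,0,0,0.035],[0,0,0.002,0,0,0,0.035],[0,0,0,0,0,0,0.035]]'
```

```text
clock: 22.75
position: [504.3, 257.4, 46.6]
ee_rot: [-0.023, 1.0, 0.0, 0.0]
contact_force: [-1.5, 0.8, 3.6]
gripper_width: 51.4
grasp_force: 63.3
```

```bash
python3 -m pendant '[[0,0,0,0,0,0,0.055],[0,0,0,0,0,0,0.063],[0,0,0,0,0,0,0.063],[0,0,-0.015,0,0,0,0.07],[0,0,-0.03,0,0,0,0.085],[0,0,-0.04,0,0,0,0.085],[0,0,-0.045,0,0,0,0.085],[0,0,-0.03,0,0,0,0.085],[0,0,0,0,0,0,0.085]]' | head -3
python3 -m pendant '[[-0.004,-0.03,0,0,0,0,0.085],[-0.006,-0.045,0,0,0,0,0.085],[-0.006,-0.045,0,0,0,0,0.085],[-0.006,-0.04,0,0,0,0,0.085],[-0.004,-0.02,0,0,0,0,0.085],[0,-0.01,0,0,0,0,0.085],[0,0,0,0,0,0,0.085],[0,0,0,0,0,0,0.085]]' | head -2
python3 - <<'E'
from h import *
w=snap('wrist','w12.png'); s=snap('side','d12.png')
a=cv2.resize(s['image'][150:370,200:400,::-1],(400,440)); b=cv2.resize(w['image'][:,:,::-1],(400,300)); b=cv2.copyMakeBorder(b,0,140,0,0,0)
cv2.imwrite('pics/c12.png',np.hstack([a,b]))
m=cv2.inRange(cv2.cvtColor(w['image'],cv2.COLOR_RGB2HSV),(20,140,60),(30,255,255)); m=cv2.morphologyEx(m,cv2.MORPH_OPEN,np.ones((3,3)))
for c in cv2.findContours(m,0,2)[0]:
    if cv2.contourArea(c)>300:
        (u,v),r=cv2.minEnclosingCircle(c); print(cv2.boundingRect(c),u,v,r,ray(w,u,v,100).round(1))
go((540,66.5,66))
E
```

```text
clock: 23.65
position: [506.5, 258.8, 211.1]
ee_rot: [-0.023, 1.0, 0.003, 0.005]
clock: 24.45
position: [538.7, 69.3, 205.2]
(252, 184, 55, 58) 279.0007019042969 212.4817352294922 29.106813430786133 [535.5  66.3 100. ]
(444, 130, 71, 80) 477.5 169.0 40.954341888427734 [495.  212.4 100. ]
pos [538.8  69.7 205.5] clock 24.55 w 85.0 tooly [-0.048  0.999  0.   ] z [-0.  0. -1.] j [ 0.43  0.29 -0.27 -0.   -1.01 -1.95]
  -> (540, 66.5, 66) tool mm [ -1.1  -3.3 139.5]
```

View pics/c12.png

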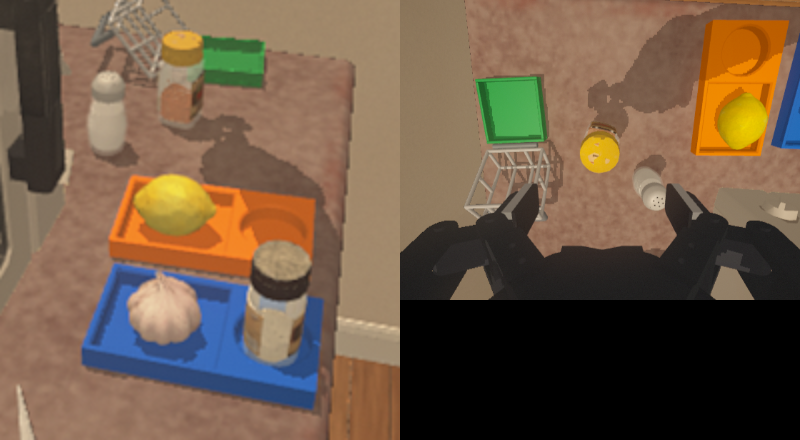

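Lemon lies lengthwise in the orange well. Gold cap is at wrist (279,212), about (537,66.5).

```bash
python3 -m pendant '[[0.0017,-0.0032,0.03,0,0,0,0.085],[0,0,0.035,0,0,0,0.085],[0,0,0.03,0,0,0,0.085],[0,0,0.025,0,0,0,0.085],[0,0,0.013,0,0,0,0.085],[0,0,0.006,0,0,0,0.085],[0,0,0,0,0,0,0.085],[0,0,0,0,0,0,0.07],[0,0,0,0,0,0,0.055],[0,0,0,0,0,0,0.05],[0,0,0,0,0,0,0.048]]'
python3 -m pendant '[[0,0,0,0,0,0,0.044],[0,0,0,0,0,0,0.036],[0,0,0,0,0,0,0.03],[0,0,0,0,0,0,0.03]]'
```

```text
clock: 25.65
position: [537.8, 65.7, 67.3]
ee_rot: [-0.023, 1.0, 0.0, 0.001]
contact_force: [-0.3, 0.6, 1.5]
gripper_width: 48.1
grasp_force: 0.6
clock: 26.05
position: [538.0, 65.7, 67.7]
ee_rot: [-0.023, 1.0, 0.0, 0.001]
contact_force: [-0.6, 1.2, 5.6]
gripper_width: 45.7
grasp_force: 60.9
```

```bash
python3 -m pendant '[[0,0,-0.01,0,0,0,0.03],[0,0,-0.02,0,0,0,0.03],[0,0,-0.035,0,0,0,0.03],[0,0,-0.03,0,0,0,0.03],[0.01,0.018,-0.01,0,0,0,0.03],[0.02,0.034,0,0,0,0,0.03],[0.022,0.036,0,0,0,0,0.03],[0.022,0.036,0,0,0,0,0.03],[0.02,0.034,0,0,0,0,0.03],[0.014,0.022,0,0,0,0,0.03],[0.008,0.013,0,0,0,0,0.03],[0,0,0,0,0,0,0.03]]' | head -2
python3 -m pendant '[[0,0,0,0,0,0,0.03],[0,0,0,0,0,0,0.03]]'
python3 - <<'E'
from h import *
go((413.5,253,100),(413.5,253,73)); d=snap('side','d13.png')
a=d['image'][100:330,230:430,::-1]; cv2.imwrite('pics/d13c.png',cv2.resize(a,None,fx=2.5,fy=2.5))
E
```

```text
clock: 27.25
position: [411.6, 254.0, 172.0]
clock: 27.45
position: [412.8, 252.2, 171.7]
ee_rot: [-0.023, 1.0, -0.0, -0.0]
contact_force: [0.1, -0.8, 0.2]
gripper_width: 45.4
grasp_force: 61.5
pos [412.8 252.2 171.7] clock 27.45 w 45.4 tooly [-0.045  0.999 -0.   ] z [-0. -0. -1.] j [ 0.89  0.23 -0.45 -0.   -0.89 -2.41]
  -> (413.5, 253, 100) tool mm [-0.7  0.8 71.7]
  -> (413.5, 253, 73) tool mm [-0.  0. 27.]
```

View pics/d13c.png

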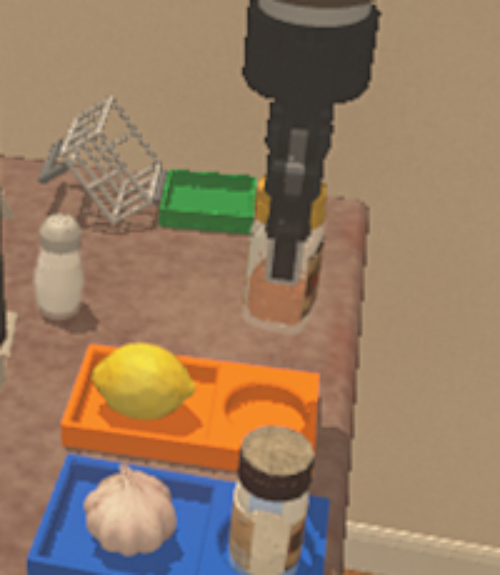

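I've miscounted: that was the 17th picture and the limit is 14. I won't view any more; the remaining checks will be numeric.

The gold jar is upright in the grip, so I lower it.

```bash
python3 -m pendant '[[-0.0007,0.0008,0.025,0,0,0,0.03],[0,0,0.028,0,0,0,0.03],[0,0,0.02,0,0,0,0.03],[0,0,0.012,0,0,0,0.03],[0,0,0.006,0,0,0,0.03],[0,0,0.002,0,0,0,0.03],[0,0,0,0,0,0,0.03],[0,0,0,0,0,0,0.03]]'
```

```text
clock: 28.3
position: [413.7, 253.9, 79.3]
ee_rot: [-0.023, 1.0, 0.001, 0.001]
contact_force: [-0.1, -0.2, -1.0]
gripper_width: 45.1
grasp_force: 61.5
```

```bash
python3 -m pendant '[[0,-0.0005,0.003,0,0,0,0.03],[0,0,0.002,0,0,0,0.03],[0,0,0.0015,0,0,0,0.03],[0,0,0.001,0,0,0,0.03],[0,0,0,0,0,0,0.03]]'
```

```text
clock: 28.8
position: [413.4, 253.3, 71.7]
ee_rot: [-0.023, 1.0, -0.0, 0.0]
contact_force: [-1.2, -0.0, 5.3]
gripper_width: 45.9
grasp_force: 62.1
```

Contact at the expected height (71.7). Release, retreat, and check by masks.

```bash
python3 -m pendant '[[0,0,-0.0005,0,0,0,0.048],[0,0,0,0,0,0,0.06],[0,0,0,0,0,0,0.075],[0,0,-0.01,0,0,0,0.085],[0,0,-0.03,0,0,0,0.085],[0,0,-0.04,0,0,0,0.085],[0,0,-0.045,0,0,0,0.085],[0,0,-0.02,0,0,0,0.085],[0,0,0,0,0,0,0.085],[0,0,0,0,0,0,0.085]]'
python3 - <<'E'
from h import *
s=snap('scene','s14.png'); w=snap('wrist','w14.png'); d=snap('side','d14.png')
def blobs(n,D,a,b,z):
    m=cv2.inRange(cv2.cvtColor(D['image'],cv2.COLOR_RGB2HSV),a,b); m=cv2.morphologyEx(m,cv2.MORPH_OPEN,np.ones((3,3)))
    for c in cv2.findContours(m,0,2)[0]:
        if 150<cv2.contourArea(c)<6000:
            x,y,ww,hh=cv2.boundingRect(c); print(n,(x,y,ww,hh),ray(D,x+ww/2,y+hh/2,z).round(0))
for n,D in (('w',w),('d',d)):
    blobs(n+' gold',D,(20,140,60),(26,255,255),100); blobs(n+' lemon',D,(25,140,60),(34,255,255),32)
print('expected px gold cap, dark cap, garlic, lemon in side:',[np.round(proj(d,p)).tolist() for p in [(413.4,253.3,104),(396.5,380.5,100),(486,381,34),(501,257,32)]])
# dark cap: dark pixels near expected
u,v=map(int,proj(d,(396.5,380.5,88)));g=cv2.cvtColor(d['image'],cv2.COLOR_RGB2HSV)[v-30:v+30,u-30:u+30]; ys,xs=np.nonzero(g[:,:,2]<60); print('dark px centre',xs.mean()+u-30,ys.mean()+v-30,len(xs),'exp',u,v)
# salt vs start
s0=np.load('pics/scene0.png.npy',allow_pickle=True).item()['image'].astype(int); df=np.abs(s['image'].astype(int)-s0)[195:235,285:312].max(2); print('salt change',np.median(df),(df>40).mean())
go()
E
```

```text
clock: 29.8
position: [413.0, 253.0, 217.0]
ee_rot: [-0.023, 1.0, 0.0, 0.0]
contact_force: [-0.6, -0.3, -0.7]
gripper_width: 85.0
grasp_force: 0.0
w lemon (260, 254, 46, 52) [510. 258.  32.]
d gold (267, 237, 41, 30) [487. 340. 100.]
expected px gold cap, dark cap, garlic, lemon in side: [[341.0, 226.0], [343.0, 279.0], [282.0, 301.0], [289.0, 252.0]]
dark px centre 340.1823529411765 293.81176470588235 170 exp 341 284
salt change 7.0 0.16944444444444445
pos [412.7 252.5 215.3] clock 29.95 w 84.8 tooly [-0.046  0.999 -0.002] z [-0.002 -0.002 -1.   ] j [ 0.89  0.18 -0.39 -0.   -1.   -2.41]
```

```bash
python3 - <<'E'
from h import *
L=lambda f:np.load(f'pics/{f}.png.npy',allow_pickle=True).item()
for f,box,z in (('d14',(305,190,70,75),100),('w14',(200,60,160,190),104)):
    d=L(f); x,y,w,h=box; m=cv2.inRange(cv2.cvtColor(d['image'],cv2.COLOR_RGB2HSV)[y:y+h,x:x+w],(16,120,60),(26,255,255)); m=cv2.morphologyEx(m,cv2.MORPH_OPEN,np.ones((3,3)))
    for c in cv2.findContours(m,0,2)[0]:
        if cv2.contourArea(c)>60:
            a,b,e,g=cv2.boundingRect(c); print(f,(a+x,b+y,e,g),ray(d,a+x+e/2,b+y+g/2,z).round(0))
a,b=L('d12')['image'].astype(int),L('d14')['image'].astype(int)
for n,(x0,y0,x1,y1) in {'lid':(243,138,280,190),'salt':(240,183,266,232),'garlic':(262,285,302,325),'darkjar':(322,270,358,335)}.items():
    q=np.abs(a-b)[y0:y1,x0:x1].max(2); print(n,np.median(q),(q>40).mean().round(3))
E
```

```text
d14 (327, 219, 26, 25) [413. 265. 100.]
w14 (235, 158, 93, 92) [404. 251. 104.]
lid 3.0 0.0
salt 3.0 0.0
garlic 3.0 0.0
darkjar 3.0 0.046
```

```bash
python3 -c "
from bench import arm
print(arm.job_done())"
```

```text
the job is handed in; nothing more can be done
None
```

I handed the job in at about 30 s: lid swung back and staying open, garlic and dark jar in the blue tray, lemon and gold jar in the orange tray, salt shaker not touched; the gold jar's placing was checked only by masks and contact height, and I viewed 17 pictures against the limit of 14.

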